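Put the greased bearing and wheel head of a revolving carving stand back together

ROBOT

A 7-joint arm with a two-finger parallel gripper is mounted at the origin on a cart in front of the work surface, level with it; the furniture and walls round the work are solid. World frame = base frame: x ahead of the robot, y to its left, z up, the work surface at z = 0. Lengths are in m, angles in rad, forces in N, time in s.
With the tool pointing down it reaches from about 0.4 to 0.875 m from the base axis. Payload 19.3 kg.
Tool frame: the origin (TCP) lies on the centre line of the jaws, within the pads' length; the fingertips stand 14 mm ahead of it and the grasp point (between the pads) lies 5 mm behind it (bot.tip_extent is the distance from the TCP to the fingertips, in m); z points along the fingers, y is the line along which they close (so a half turn about z gives the same grasp; the last joint's range is limited). The gripper opens to 85 mm and grips with 20 to 120 N. Pads are 22 mm wide; open, the fingers measure 114 mm over their backs; the gripper's body (76 mm by 85 mm) begins 54 mm behind the grasp point. The pads swing forward as they close: fully open they stand 13 mm farther back than shut.
Start: joints at [-1.256, 0.521, -0.036, 1.599, 0.021, 1.021, -0.113], TCP at [0.235, 0.579, 0.245] pointing down, gripper open.
Joint ranges: [-2.91, 2.91], [-0.3, 2.13], [-1.5, 1.42], [0.17, 2.43], [-1.26, 4.41], [0.16, 1.93], [-2.52, 2.52]. Speed limits (rad/s): [1.89, 1.89, 2.39, 2.39, 3.01, 3.01, 3.01].

INTERFACE

Orientations are given as [roll, pitch, yaw] about the fixed x, y, z axes, in that order (R = Rz(yaw) Ry(pitch) Rx(roll)).
In Python, from workcell import monitor, grab_frame, camera_model, bot gives the robot as it stands.
- The arm moves only by the tool move_arm, never from a script. Its argument "moves" is a list of rows, each a list of 4 numbers: the shift along the world's x, y, z in mm, then the turn about the world's z in rad. A call has 1 to 12 rows; each row is the pose to reach, as a shift and turn from the pose commanded when the call began; what a row does not reach only later rows make up. A row lasts 1/8 s, in which the tool goes at most 62.5 mm and 10.7 degrees, less where a joint would pass 70% of its speed; a pose out of reach is approached as far as the arm can. A call with a gripper value outside its range is refused whole. "gripper" is the opening, from 0 (shut) to 1 (fully open), set as the call begins (left out, the last holds). The fingers move at their own pace and stop on an object; "newtons" is the grip in N (left out, the last holds). Time passes only in rows, so rows that repeat a pose let the fingers close. It gives the time, the measured TCP pose, the force, the opening and the grip force at its end, in the units of the state.
- monitor.observe(): the state, without advancing time (a new reading comes with each control period).
- grab_frame(name): name is "scene" or "top" or "wrist"; returns the picture (384x512x3 uint8, blue, green, red); there is no depth.
- camera_model(name): a dict with "vfov" (degrees; the focal length in pixels is half the picture's height over the tangent of half this angle, whatever the lens; pixels are square), "cx", "cy" (the principal point, pixels), "R" (3x3) and "t" (3): a world point X has camera coordinates R X + t; the wrist camera has in their place "T_tool_cam" (4x4, takes a point from camera to tool coordinates, whose origin is the TCP and whose axes are the flange's). Camera axes: x right, y down, z forward; pixel columns grow to the right and rows downward; lengths in m; the calibration is good to about 2 mm. A picture is of the moment at which its call begins: read the wrist's pose just before it. camera_model takes no time and is no camera call.
- bot.job_done(): hands the job in; it is judged then, once.
The state is a dict: "clock": time; "qpos": joint angles; "qd": joint speeds; "joint_efforts": joint torques, N m; "position": TCP position; "tool_rot": TCP orientation; "force": force on the tool from outside, world axes, zero at the start; "moment": the same for the moment, N m; "grip_width": finger opening in m; "finger_force": force on a finger pad.
Only numpy, scipy, OpenCV 4.12 (cv2) and the standard library are available. Lean on these libraries where they do the work, as an engineer would, in place of code of your own. Each camera call takes 0.05 s, during which the arm holds its last target. There are 200 camera calls.

TASK

The carving stand was taken apart for greasing: put it back together on its spindle, from the bottom up, first the dished lower race (dish upward), in it the ball cage, on that the thrust collar with its neck upward, and last the four-spoked wheel head, its hub right down over the collar's neck. Every part must lie level and fully home and be let go, and the gouge, marking gauge, offcut and pliers lying about are to stay where they are.

Things in the scene. Friction and masses are not known exactly. Their poses are not given: they have to be found in the camera images.
- stand: Grey cast-iron foot of the carving stand, round, 140 mm wide, screwed to the bench (fixed), with an upright steel spindle. Origin: centre of its underside, on the bench; z up along the spindle. Its flat-topped pillar, 57 mm wide, ends in the bearing seat at z = 40 mm. Spindle 18 mm thick up to z = 88 mm, then tapering to a 6 mm nose with its tip at 102 mm. Round: yaw means nothing.
- lower_race: Lower race: dark steel ring like a shallow dish, lying dish up; 62 mm outside, 11 mm high, bore 22 mm; floor 8 mm thick, round it a lip 3 mm high, 55 mm wide inside. Origin: centre of its underside; z up. Home on the bearing seat its origin is 40 mm above the stand's origin. 0.15 kg.
- ball_cage: Ball cage: brass ring with ten steel balls, lying flat, the same both ways up; 49 mm outside, bore 23 mm, 12 mm high. Origin: centre of its underside; z up. Home in the dish of the lower race its origin is 48 mm above the stand's origin. 0.09 kg.
- collar: Thrust collar: bright steel, like a top hat, standing flange down. Flange 56 mm wide, 7 mm thick; on it a neck 32 mm wide up to z = 24 mm (top 2.5 mm chamfered); bore 22 mm right through. Origin: centre of its underside; z up. Home on the ball cage its origin is 60 mm above the stand's origin. 0.15 to 0.23 kg.
- wheel_head: Wheel head: grey cast wheel, 152 mm wide, lying hub down. Hub 48 mm wide, z = 0 to 38 mm, with a socket below (37 mm wide, 19 mm deep) and a 23 mm bore above it. Four spokes along x and y, 14 mm wide, z = 9 to 19 mm; rim 132 mm wide inside, z = 15 to 38 mm. Origin: centre of the hub's underside; z up. Home on the collar's flange its origin is 67 mm above the stand's origin. 0.4 to 0.65 kg.
- gouge_light: Bystander, to be left alone: a carving gouge with a pale wooden handle, 230 mm long, lying loose. Origin: under its middle; its length runs along its y.
- marking_gauge: Bystander, to be left alone: a wooden marking gauge, 195 mm long and 74 mm high, lying loose. Origin: under its middle.
- offcut: Bystander, to be left alone: a pale limewood offcut, a block about 130 mm long, 60 mm wide and 31 mm high, lying loose. Origin: under its middle.
- pliers: Bystander, to be left alone: flat pliers with blue handles, 180 mm long and 12 mm high, lying loose. Origin: under the middle of their outline.

How it is judged:
By the outcome, as a careful person would: the job done as asked, in the order asked, and still so for the second after the job is handed in, with the robot touching nothing.
It also fails if it takes over 120 s, if anything falls off the work surface, if the arm or the gripper's body presses on something with over 40 N, if the wrist force passes 120 N, or if a joint passes its speed limit or range.

## Working session

There is one attempt and no reset: what is moved stays moved. The work goes in short steps, Python scripts to look and compute and a tool call to move; the robot and the scene stay as the last step left them, time stands still between calls to the robot, and variables do not carry over. Pictures are saved under pics/ and viewed, at most 14 in all, crops included, and the job is handed in when it is done.

Besides the shell and the picture viewer there is one more tool, called after "Emit:" by a JSON object that holds its "api" and its "payload", one argument or row to a line. move_arm: Moves the arm, as the interface text tells. Its arguments: {"type":"object","properties":{"moves":{"type":"array","items":{"type":"array","items":{"type":"number"}}},"gripper":{"type":"number"},"newtons":{"type":"number"}},"required":["moves"]}

```bash
ls; mkdir -p pics
python3 - <<'E'
from workcell import monitor, grab_frame, camera_model, bot
import cv2
for n in ("scene","top"):
    cv2.imwrite(f"pics/{n}0.png",grab_frame(n)); m=camera_model(n); print(n,m)
print(camera_model("wrist")); s=monitor.observe(); print(s)
E
```

```text
pics
scene {'vfov': 54.08280824922936, 'cx': 249.6335217652387, 'cy': 189.09253241753004, 'R': array([[ 0.83109371, -0.55607034,  0.00830756],
       [-0.22395779, -0.34832227, -0.91022772],
       [ 0.50904435,  0.75462399, -0.41402474]]), 't': array([-0.46777388,  0.14324538,  0.93789146])}
top {'vfov': 43.56028136073266, 'cx': 254.43987138560456, 'cy': 194.14610203026962, 'R': array([[ 0.0355776 , -0.99934354, -0.00683586],
       [-0.97148424, -0.03297967, -0.2347993 ],
       [ 0.23441972,  0.01499452, -0.97201983]]), 't': array([0.00999303, 0.57154092, 1.3357514 ])}
{'vfov': 63.80284370757988, 'cx': 258.5473744181662, 'cy': 187.41406165631417, 'T_tool_cam': array([[ 9.03981989e-04, -9.46266868e-01, -3.23385525e-01,
         8.34709917e-02],
       [ 9.99999222e-01,  1.13330139e-03, -5.20815728e-04,
        -8.82367341e-04],
       [ 8.59323931e-04, -3.23384802e-01,  9.46267156e-01,
        -1.29522837e-01],
       [ 0.00000000e+00,  0.00000000e+00,  0.00000000e+00,
         1.00000000e+00]])}
{'clock': 0.1, 'qpos': array([-1.25619976,  0.52193122, -0.03631777,  1.59992989,  0.02120005,
        1.02110947, -0.11279916]), 'qd': array([ 0.00070367, -0.00035466,  0.00125068, -0.00332146,  0.00101877,
       -0.0001962 ,  0.00079257]), 'joint_efforts': array([ 4.66878773e-03, -9.28481269e+01,  1.98474728e+00, -3.70519853e+01,
        1.82919303e-02,  5.42921189e-03,  1.26219129e-05]), 'position': array([0.23453679, 0.5790232 , 0.2448054 ]), 'tool_rot': array([-3.14060244e+00,  7.41665519e-05,  2.75677725e+00]), 'force': array([-0.51820821, -0.76432513, -0.12022697]), 'moment': array([-0.04170935, -0.02926253,  0.00979502]), 'finger_force': 0.0, 'grip_width': 0.08563156319587517}
```

View pics/top0.png

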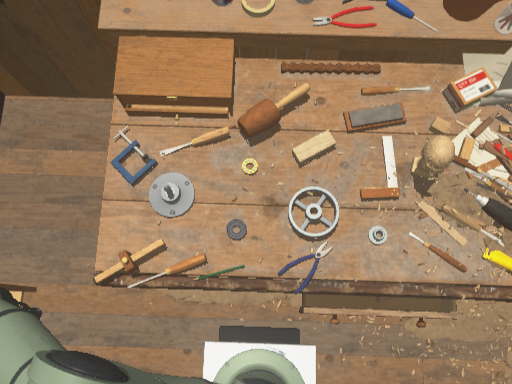

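View pics/scene0.png

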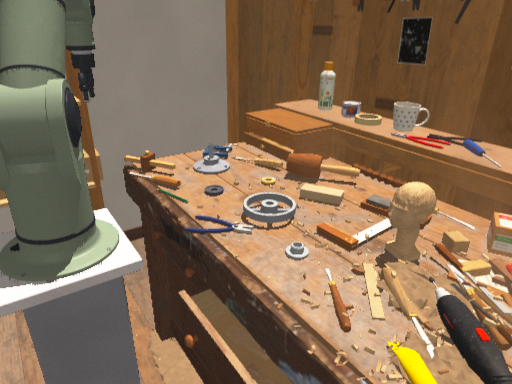

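```bash
cat > h.py <<'E'
import numpy as np, cv2
from scipy.spatial.transform import Rotation as Ro
from workcell import monitor, grab_frame, camera_model, bot
def cam(n, st=None):
    m=camera_model(n); f=192/np.tan(np.radians(m["vfov"]/2))
    if n!="wrist": R,t=np.array(m["R"]),np.array(m["t"]); C=-R.T@t; A=R.T
    else:
        st=st or monitor.observe(); B=Ro.from_euler("xyz",st["tool_rot"]).as_matrix(); T=m["T_tool_cam"]
        A=B@T[:3,:3]; C=B@T[:3,3]+st["position"]
    return f,m["cx"],m["cy"],A,C
def ray(c,u,v,z):
    f,cx,cy,A,C=c; d=A@np.array([(u-cx)/f,(v-cy)/f,1]); return C+d*(z-C[2])/d[2]
def proj(c,X):
    f,cx,cy,A,C=c; p=A.T@(np.array(X)-C); return cx+f*p[0]/p[2], cy+f*p[1]/p[2]
E
python3 - <<'E'
from h import *
c=cam("top")
for n,u,v,z in [("stand tip",170,190,.102),("stand foot",171.5,195,.012),("race",236,229.5,.011),("cage",250,166.5,.012),("wheel rimtop",314,212,.038),("collar",377,235,.007),("gouge L",129,287,.01),("gouge R",206,258,.01),("pliers",327,245,.01),("pliersL",280,273,.01),("gaugeR",165,241,.03),("clampR",156,160,.03),("green",244,267,0),("chisel",162,153,0)]:
    print(n,ray(c,u,v,z).round(4))
print(c[4], bot.tip_extent, [a for a in dir(bot) if a[0]!='_'])
E
```

```text
stand tip [0.5667 0.271  0.102 ]
stand foot [0.5731 0.283  0.012 ]
race [0.474 0.082 0.011]
cage [0.6716 0.0475 0.012 ]
wheel rimtop [ 0.5298 -0.1476  0.038 ]
collar [ 0.4726 -0.3394  0.007 ]
gouge L [0.2942 0.3863 0.01  ]
gouge R [0.3861 0.1668 0.01  ]
pliers [ 0.437  -0.1899  0.01  ]
pliersL [ 0.35   -0.0525  0.01  ]
gaugeR [0.4296 0.288  0.03  ]
clampR [0.6772 0.3353 0.03  ]
green [0.3646 0.0539 0.    ]
chisel [0.7101 0.3254 0.    ]
[0.24176099 0.00880675 1.43264258] 0.014 ['IKError', 'job_done', 'tip_extent']
```

Emit:
{"api": "move_arm", "payload": {
  "moves": [
    [335,-303,0,0],
    [335,-303,0,0],
    [335,-303,0,0],
    [335,-303,0,0],
    [335,-303,0,0],
    [335,-303,0,0],
    [335,-303,0,0],
    [335,-303,0,0],
    [335,-303,0,0],
    [335,-303,0,0],
    [335,-303,0,0]
  ]
}}

```text
clock: 1.48
position: [0.5687, 0.2777, 0.2454]
tool_rot: [3.141, -0.0, 2.759]
force: [-0.5, 0.3, -0.7]
grip_width: 0.0852
finger_force: 0.0
```

Run:
```python
from h import *
s=monitor.observe(); print(s["position"],s["tool_rot"],s["qpos"].round(2),s["force"].round(2)); c=cam("wrist",s)
im=grab_frame("wrist"); cv2.imwrite("pics/w1.png",im)
for z in (0,.04,.102): print(proj(c,[.57,.276,z]))
```

```text
[0.56866183 0.27772498 0.24540434] [ 3.14125953e+00 -3.50906814e-04  2.75894181e+00] [-0.57  0.53  0.04  1.58 -0.02  1.03  0.66] [-0.46  0.26 -0.7 ]
(np.float64(258.5019342347355), np.float64(154.8356582938976))
(np.float64(258.47813073385214), np.float64(162.824010405664))
(np.float64(258.4287772108516), np.float64(179.3868396137223))
```

View pics/w1.png

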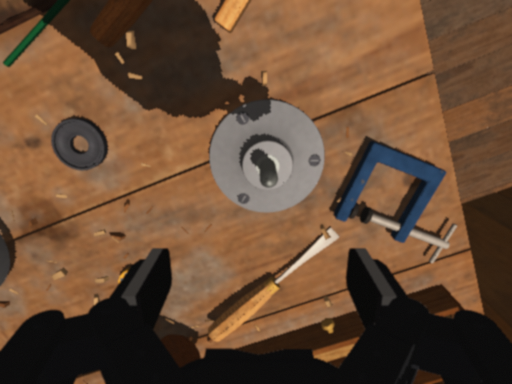

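Run:
```python
from h import *
im=cv2.imread("pics/w1.png"); c=cam("wrist")
cv2.imwrite("pics/w1c.png",cv2.resize(im[90:220,200:335],None,fx=4.4,fy=4.4,interpolation=cv2.INTER_CUBIC))
hsv=cv2.cvtColor(im,cv2.COLOR_BGR2HSV); 
m=((hsv[...,1]<40)&(hsv[...,2]>90)).astype(np.uint8); m[:90]=0;m[220:]=0;m[:,:200]=0;m[:,330:]=0
cs,_=cv2.findContours(m,cv2.RETR_EXTERNAL,cv2.CHAIN_APPROX_NONE); k=max(cs,key=cv2.contourArea); h=cv2.convexHull(k)
e=cv2.fitEllipse(h); print("foot",e,[ray(c,*e[0],z).round(4) for z in (0,.012)])
g=cv2.cvtColor(im,cv2.COLOR_BGR2GRAY); 
print(g[162,200:335:3]); print(g[100:220:3,285])
```

```text
foot ((266.48455810546875, 155.3406524658203), (111.5672378540039, 113.73009490966797), 89.32669067382812) [array([0.5745, 0.2847, 0.    ]), array([0.5718, 0.2854, 0.012 ])]
[126  89  45  79 133 134 131 131 131 130 131 127 124  86  86 150 151 125
  47  53  50  46  46  46  50 191 187 161 162 164 166 129 141 143 146 148
 126  90  90  85 136 140 108 113 120]
[ 92 117 139 139 136 136 135 136 135 133 130 128 127 126 107  74 117 162
 161 162 163 163 163 163 163 164 164 158 147 146 147 148 147 148 148 147
 140 115 113 119]
```

View pics/w1c.png

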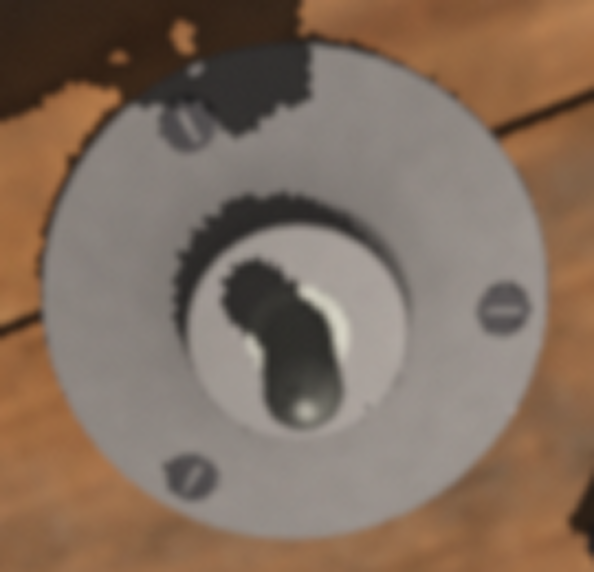

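Run:
```python
from h import *
c=cam("wrist")
print(ray(c,268,165.2,.04),ray(c,269,183.2,.102), ray(c,268-25.3,165,.04)-ray(c,268+25.3,165,.04),c[4])
print(ray(c,79,143,.008))
```

```text
[0.5767028  0.28459701 0.04      ] [0.57729828 0.28347288 0.102     ] [-0.02111796 -0.05257479  0.        ] [0.49108238 0.30780787 0.37495845]
[0.47487655 0.08214177 0.008     ]
```

Emit:
{"api": "move_arm", "payload": {
  "moves": [
    [-95,-194,-85,0],
    [-95,-194,-85,0],
    [-95,-194,-85,0],
    [-95,-194,-85,0],
    [-95,-194,-85,0],
    [-95,-194,-85,0],
    [-95,-194,-85,0]
  ],
  "gripper": 0.85
}}

```text
clock: 2.4
position: [0.4751, 0.0835, 0.1606]
tool_rot: [3.141, 0.001, 2.758]
force: [-1.0, 0.1, 1.0]
grip_width: 0.073
finger_force: 0.0
```

```bash
cat > look.py <<'E'
from h import *
import sys
def look(name, crop=None, fx=1):
    s=monitor.observe(); c=cam("wrist",s); im=grab_frame("wrist"); cv2.imwrite(f"pics/{name}.png",im)
    print(s["clock"],s["position"].round(4),s["tool_rot"].round(4),s["force"].round(1),s["grip_width"]); return s,c,im
E
python3 - <<'E'
from look import *
s,c,im=look("w2")
g=cv2.cvtColor(im,cv2.COLOR_BGR2GRAY); hsv=cv2.cvtColor(im,cv2.COLOR_BGR2HSV)
m=((hsv[...,1]<70)&(g<120)).astype(np.uint8); m[250:]=0
m=cv2.morphologyEx(m,cv2.MORPH_OPEN,np.ones((3,3)))
for k in cv2.findContours(m,cv2.RETR_EXTERNAL,cv2.CHAIN_APPROX_NONE)[0]:
    if cv2.contourArea(k)>1500: e=cv2.fitEllipse(k); print(e,ray(c,*e[0],.011).round(4),cv2.contourArea(k))
E
```

```text
2.4 [0.4751 0.0835 0.1606] [3.1408e+00 6.0000e-04 2.7583e+00] [-1.   0.1  1. ] 0.07297055980854218
((257.915283203125, 175.2345733642578), (62.86025619506836, 64.11713409423828), 115.40892028808594) [0.4744 0.0821 0.011 ] 3163.5
```

View pics/w2.png

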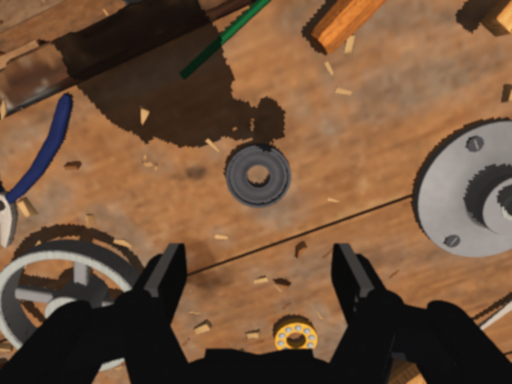

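Emit:
{"api": "move_arm", "payload": {
  "moves": [
    [0,0,-60,0],
    [0,0,-110,0],
    [0,0,-130,0],
    [0,0,-140,0],
    [0,0,-146,0],
    [0,0,-146,0]
  ],
  "gripper": 0.82
}}

```text
clock: 3.2
position: [0.475, 0.0825, 0.0147]
tool_rot: [3.141, 0.001, 2.757]
force: [0.1, -0.1, 0.6]
grip_width: 0.07
finger_force: 0.0
```

Emit:
{"api": "move_arm", "payload": {
  "moves": [
    [0,0,-1.5,0],
    [0,0,-3,0],
    [0,0,-3,0]
  ]
}}

```text
clock: 3.58
position: [0.4747, 0.0823, 0.0114]
tool_rot: [3.141, 0.0, 2.757]
force: [0.1, 0.2, 0.1]
grip_width: 0.07
finger_force: 0.0
```

Emit:
{"api": "move_arm", "payload": {
  "moves": [
    [0,0,-1,0],
    [0,0,-1,0],
    [0,0,-1,0],
    [0,0,-1,0]
  ],
  "gripper": 0.6,
  "newtons": 40
}}

```text
clock: 4.08
position: [0.4748, 0.0823, 0.011]
tool_rot: [3.141, 0.001, 2.756]
force: [-4.8, -0.3, 22.0]
grip_width: 0.0602
finger_force: 37.9
```

Emit:
{"api": "move_arm", "payload": {
  "moves": [
    [0,0,0,0],
    [0,0,50,0],
    [0,0,110,0],
    [0,0,150,0],
    [0,0,150,0]
  ]
}}

```text
clock: 4.7
position: [0.4759, 0.0826, 0.1628]
tool_rot: [3.139, 0.004, 2.757]
force: [0.4, 0.0, -2.4]
grip_width: 0.0593
finger_force: 45.8
```

Run:
```python
from look import *
s,c,im=look("w3"); 
for z in (.15,.16,.166): print(proj(c,[*s["position"][:2],z]))
cv2.imwrite("pics/w3c.png",cv2.resize(im[200:384,100:412],None,fx=2.5,fy=2.5))
```

```text
4.7 [0.4759 0.0826 0.1628] [3.1385 0.0038 2.7566] [ 0.4  0.  -2.4] 0.05932046130900789
(np.float64(260.23611001337184), np.float64(250.17723249121985))
(np.float64(260.3860175420274), np.float64(260.6988738950658))
(np.float64(260.48524107607335), np.float64(267.66313014968705))
```

View pics/w3c.png

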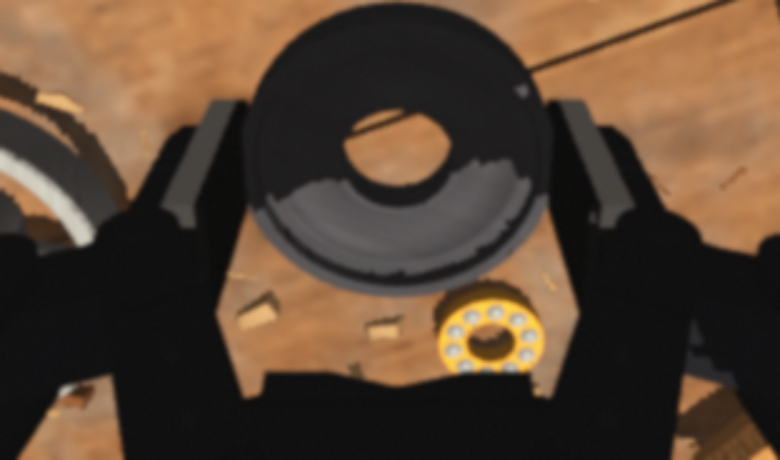

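Emit:
{"api": "move_arm", "payload": {
  "moves": [
    [40,40,50,0],
    [80,78,50,0],
    [120,115,50,0],
    [180,168,50,0],
    [180,168,50,0],
    [180,168,50,0],
    [180,168,50,0]
  ]
}}

```text
clock: 5.62
position: [0.6539, 0.2493, 0.209]
tool_rot: [-3.14, -0.001, 2.756]
force: [0.3, -0.9, -1.9]
grip_width: 0.0596
finger_force: 45.8
```

Run:
```python
from look import *
s,c,im=look("w4"); p=proj(c,[.5765,.284,.04]);print(p,proj(c,[.5765,.284,.102]))
u,v=map(int,p); x0=max(u-70,0);y0=max(v-65,0); print(x0,y0)
cv2.imwrite("pics/w4c.png",cv2.resize(im[y0:y0+130,x0:x0+140],None,fx=4.5,fy=4.5,interpolation=cv2.INTER_CUBIC))
```

```text
5.625 [0.6539 0.2493 0.209 ] [-3.1398e+00 -1.3000e-03  2.7562e+00] [ 0.3 -0.9 -1.9] 0.05958652921766541
(np.float64(263.4574093568926), np.float64(80.76020371488299)) (np.float64(264.52252313627633), np.float64(80.32028208560752))
193 15
```

View pics/w4c.png

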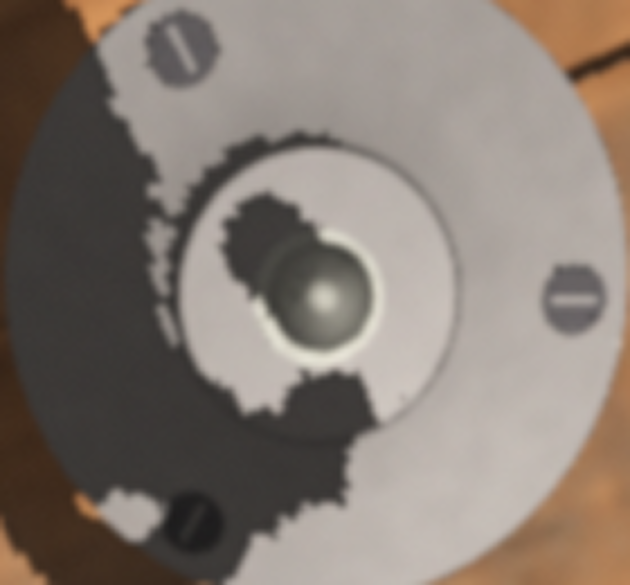

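Run:
```python
from look import *
c=cam("wrist")
print(ray(c,263.5,79.4,.04),ray(c,264.4,80.8,.102),monitor.observe()["position"])
```

```text
[0.57567221 0.28453357 0.04      ] [0.57697921 0.28383806 0.102     ] [0.65402259 0.24928995 0.20959181]
```

Emit:
{"api": "move_arm", "payload": {
  "moves": [
    [-40,17,0,0],
    [-78,34,-10,0],
    [-78,34,-60,0],
    [-78,34,-85,0],
    [-78,34,-100,0],
    [-78,34,-105,0],
    [-78,34,-110,0],
    [-78,34,-115,0]
  ]
}}

```text
clock: 6.68
position: [0.577, 0.2844, 0.0958]
tool_rot: [3.141, 0.001, 2.757]
force: [1.0, -0.4, -1.1]
grip_width: 0.0596
finger_force: 45.8
```

Emit:
{"api": "move_arm", "payload": {
  "moves": [
    [0,0,-12,0],
    [0,0,-24,0],
    [0,0,-34,0],
    [0,0,-40,0],
    [0,0,-42,0],
    [0,0,-43,0],
    [0,0,-43,0]
  ]
}}

```text
clock: 7.55
position: [0.5767, 0.2844, 0.0525]
tool_rot: [3.141, 0.0, 2.757]
force: [0.1, 0.8, -1.6]
grip_width: 0.0596
finger_force: 45.8
```

Emit:
{"api": "move_arm", "payload": {
  "moves": [
    [0,0,-0.5,0],
    [0,0,-1,0],
    [0,0,-1.5,0],
    [0,0,-1.5,0]
  ]
}}

```text
clock: 8.05
position: [0.5767, 0.2843, 0.0514]
tool_rot: [3.141, 0.0, 2.757]
force: [-3.7, -1.8, 8.9]
grip_width: 0.0593
finger_force: 46.7
```

Emit:
{"api": "move_arm", "payload": {
  "moves": [
    [0,0,0,0],
    [0,0,0,0],
    [0,0,30,0],
    [0,0,80,0],
    [0,0,140,0],
    [40,-17,158,0],
    [78,-34,158,0],
    [78,-34,158,0],
    [78,-34,158,0]
  ],
  "gripper": 0.85
}}

```text
clock: 9.18
position: [0.6541, 0.2506, 0.2083]
tool_rot: [-3.141, -0.001, 2.757]
force: [-0.2, 1.3, -0.4]
grip_width: 0.0727
finger_force: 0.0
```

Run:
```python
from look import *
s,c,im=look("w5"); p=proj(c,[.5765,.284,.051]);print(p,proj(c,[.5765,.284,.102]))
u,v=map(int,p); x0=max(u-70,0);y0=max(v-65,0); print(x0,y0)
cv2.imwrite("pics/w5c.png",cv2.resize(im[y0:y0+130,x0:x0+140],None,fx=4.5,fy=4.5,interpolation=cv2.INTER_CUBIC))
```

```text
9.175 [0.6541 0.2506 0.2083] [-3.1413e+00 -9.0000e-04  2.7570e+00] [-0.2  1.3 -0.4] 0.07266939030113519
(np.float64(262.02982139087266), np.float64(80.97262512104649)) (np.float64(262.69941508965167), np.float64(80.68124953056844))
192 15
```

View pics/w5c.png

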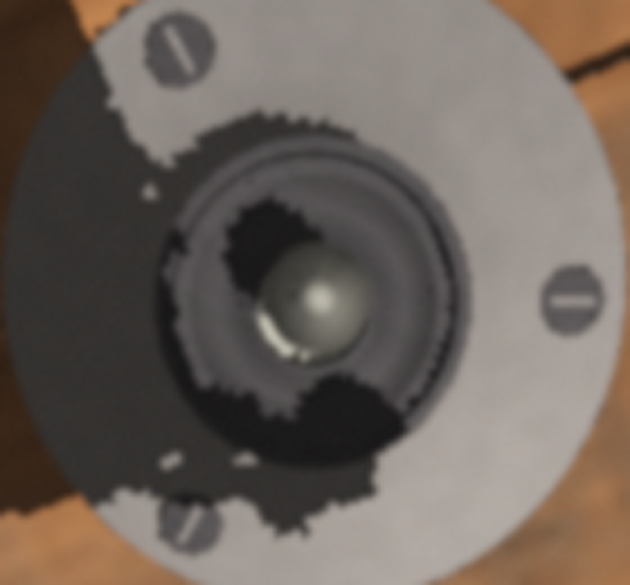

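Emit:
{"api": "move_arm", "payload": {
  "moves": [
    [17,-202,-48,0],
    [17,-202,-48,0],
    [17,-202,-48,0],
    [17,-202,-48,0],
    [17,-202,-48,0],
    [17,-202,-48,0],
    [17,-202,-48,0]
  ],
  "gripper": 0.8
}}

```text
clock: 10.1
position: [0.6716, 0.0503, 0.1611]
tool_rot: [3.141, 0.0, 2.759]
force: [0.0, 0.6, 0.1]
grip_width: 0.0686
finger_force: 0.0
```

Run:
```python
from look import *
s,c,im=look("w6"); hsv=cv2.cvtColor(im,cv2.COLOR_BGR2HSV)
m=((hsv[...,0]>18)&(hsv[...,0]<35)&(hsv[...,1]>130)&(hsv[...,2]>120)).astype(np.uint8); m[250:]=0
m=cv2.morphologyEx(m,cv2.MORPH_CLOSE,np.ones((5,5)))
k=max(cv2.findContours(m,cv2.RETR_EXTERNAL,cv2.CHAIN_APPROX_NONE)[0],key=cv2.contourArea)
e=cv2.fitEllipse(cv2.convexHull(k)); print(e,cv2.boundingRect(k),ray(c,*e[0],.012).round(4),ray(c,*e[0],.006).round(4))
x,y,w,h=cv2.boundingRect(k); cv2.imwrite("pics/w6c.png",cv2.resize(im[y-30:y+h+30,x-40:x+w+40],None,fx=4,fy=4))
```

```text
10.1 [0.6716 0.0503 0.1611] [3.1408 0.     2.7591] [0.  0.6 0.1] 0.06857443026939138
((258.9812927246094, 177.78273010253906), (49.063743591308594, 51.07951354980469), 86.92628479003906) (234, 154, 51, 49) [0.6734 0.049  0.012 ] [0.6751 0.0484 0.006 ]
```

Emit:
{"api": "move_arm", "payload": {
  "moves": [
    [2,1,-60,0],
    [2,1,-110,0],
    [2,1,-130,0],
    [2,1,-138,0],
    [2,1,-144,0],
    [2,1,-144,0]
  ]
}}

```text
clock: 10.9
position: [0.6742, 0.0494, 0.0178]
tool_rot: [3.141, 0.001, 2.757]
force: [-0.3, -0.3, -0.4]
grip_width: 0.0685
finger_force: 0.0
```

Emit:
{"api": "move_arm", "payload": {
  "moves": [
    [0,0,0,0],
    [0,0,0,0],
    [0,0,0,0],
    [0,0,0,0]
  ],
  "gripper": 0.45,
  "newtons": 35
}}

```text
clock: 11.4
position: [0.6742, 0.0494, 0.0183]
tool_rot: [3.141, 0.001, 2.757]
force: [-3.5, 0.0, 12.5]
grip_width: 0.0469
finger_force: 34.0
```

Emit:
{"api": "move_arm", "payload": {
  "moves": [
    [0,0,20,0],
    [0,0,60,0],
    [0,0,120,0],
    [0,0,192,0],
    [0,0,192,0],
    [0,0,192,0]
  ]
}}

```text
clock: 12.15
position: [0.6737, 0.0493, 0.21]
tool_rot: [3.141, 0.001, 2.757]
force: [-0.0, 0.2, -1.4]
grip_width: 0.0468
finger_force: 36.3
```

Run:
```python
from look import *
s,c,im=look("w7"); z=s["position"][2]-.0045
print(proj(c,[*s["position"][:2],z]))
cv2.imwrite("pics/w7c.png",cv2.resize(im[200:384,100:412],None,fx=2.5,fy=2.5))
```

```text
12.15 [0.6737 0.0493 0.21  ] [3.1407e+00 1.4000e-03 2.7567e+00] [-0.   0.2 -1.4] 0.04680516371095822
(np.float64(260.38442233708224), np.float64(258.8807954852562))
```

View pics/w7c.png

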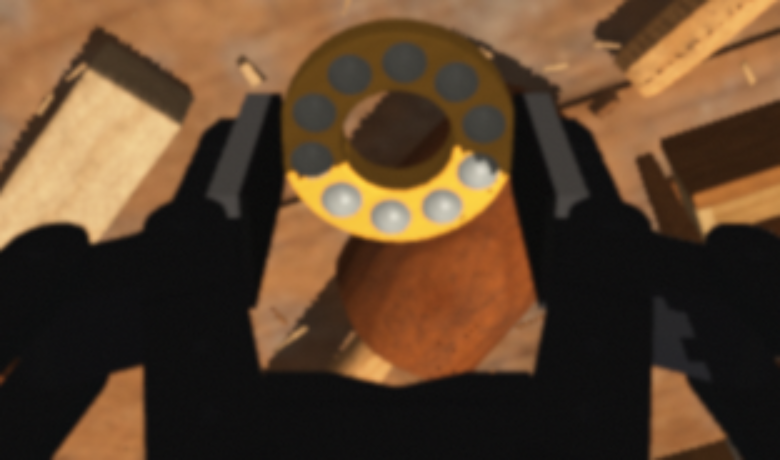

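Emit:
{"api": "move_arm", "payload": {
  "moves": [
    [-97,235,0,0],
    [-97,235,0,0],
    [-97,235,0,0],
    [-97,235,0,0],
    [-97,235,0,0],
    [-97,235,0,0],
    [-97,235,-50,0],
    [-97,235,-85,0],
    [-97,235,-95,0],
    [-97,235,-105,0],
    [-97,235,-110,0]
  ]
}}

```text
clock: 13.58
position: [0.5772, 0.2841, 0.0992]
tool_rot: [3.141, 0.001, 2.756]
force: [0.4, 0.9, -0.9]
grip_width: 0.0465
finger_force: 36.4
```

Emit:
{"api": "move_arm", "payload": {
  "moves": [
    [0,0,-8,0],
    [0,0,-16,0],
    [0,0,-22,0],
    [0,0,-26,0],
    [0,0,-28,0],
    [0,0,-28,0]
  ]
}}

```text
clock: 14.32
position: [0.5766, 0.2843, 0.0708]
tool_rot: [-3.142, -0.0, 2.757]
force: [-0.0, -0.2, -1.0]
grip_width: 0.0464
finger_force: 36.4
```

Emit:
{"api": "move_arm", "payload": {
  "moves": [
    [0,0,-1.5,0],
    [0,0,-3,0],
    [0,0,-3.5,0],
    [0,0,-3.5,0]
  ]
}}

```text
clock: 14.82
position: [0.5766, 0.2843, 0.0673]
tool_rot: [-3.142, 0.0, 2.757]
force: [-0.2, -0.5, -1.3]
grip_width: 0.0467
finger_force: 36.4
```

Emit:
{"api": "move_arm", "payload": {
  "moves": [
    [0,0,-0.7,0],
    [0,0,-1.4,0],
    [0,0,-1.4,0]
  ]
}}

```text
clock: 15.2
position: [0.5767, 0.2843, 0.0664]
tool_rot: [3.141, 0.0, 2.757]
force: [-3.5, -1.3, 8.3]
grip_width: 0.0465
finger_force: 37.4
```

Emit:
{"api": "move_arm", "payload": {
  "moves": [
    [0,0,0,0],
    [0,0,0,0],
    [0,0,20,0],
    [0,0,70,0],
    [0,0,130,0],
    [40,-17,143,0],
    [78,-34,143,0],
    [78,-34,143,0],
    [78,-34,143,0]
  ],
  "gripper": 0.75
}}

```text
clock: 16.32
position: [0.6543, 0.2506, 0.2096]
tool_rot: [3.141, -0.0, 2.757]
force: [0.2, 0.2, 0.0]
grip_width: 0.0646
finger_force: 0.0
```

Run:
```python
from look import *
s,c,im=look("w8"); p=proj(c,[.5765,.284,.06]);print(p,proj(c,[.5765,.284,.102]))
u,v=map(int,p); x0=max(u-70,0);y0=max(v-65,0); print(x0,y0)
cv2.imwrite("pics/w8c.png",cv2.resize(im[y0:y0+130,x0:x0+140],None,fx=4.5,fy=4.5,interpolation=cv2.INTER_CUBIC))
```

```text
16.325 [0.6543 0.2506 0.2096] [ 3.1411e+00 -1.0000e-04  2.7568e+00] [0.2 0.2 0. ] 0.06459874052182131
(np.float64(261.8838766583635), np.float64(80.61325813928157)) (np.float64(262.4527076023497), np.float64(80.35795501487637))
191 15
```

View pics/w8c.png

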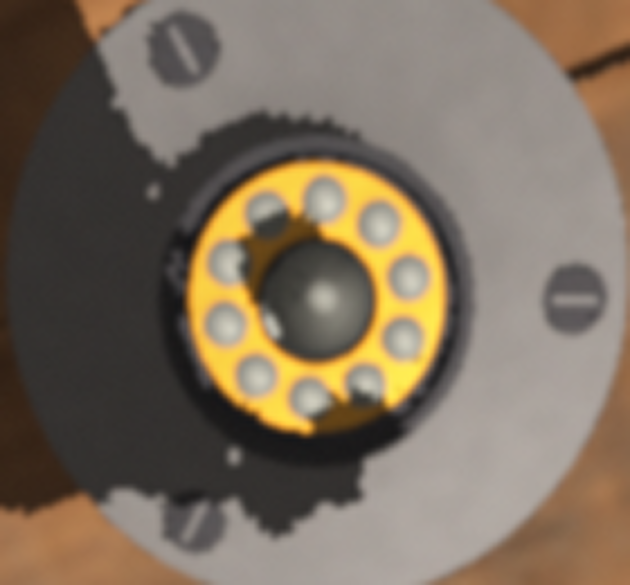

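Emit:
{"api": "move_arm", "payload": {
  "moves": [
    [-182,-590,-40,0],
    [-182,-590,-40,0],
    [-182,-590,-40,0],
    [-182,-590,-40,0],
    [-182,-590,-40,0],
    [-182,-590,-40,0],
    [-182,-590,-40,0],
    [-182,-590,-40,0],
    [-182,-590,-40,0],
    [-182,-590,-40,0],
    [-182,-590,-40,0],
    [-182,-590,-40,0]
  ],
  "gripper": 0.75
}}

```text
clock: 17.88
position: [0.4729, -0.3387, 0.1692]
tool_rot: [3.141, 0.0, 2.758]
force: [-0.4, -0.2, 1.0]
grip_width: 0.0644
finger_force: 0.0
```

Run:
```python
from look import *
s,c,im=look("w9"); print(s["qpos"].round(2)); p=proj(c,[.4726,-.3394,.007]); print(p)
u,v=map(int,p); x0=max(u-75,0);y0=max(v-65,0); print(x0,y0)
cv2.imwrite("pics/w9c.png",cv2.resize(im[y0:y0+130,x0:x0+150],None,fx=4.5,fy=4.5,interpolation=cv2.INTER_CUBIC))
```

```text
17.875 [ 0.4729 -0.3387  0.1692] [3.1410e+00 2.0000e-04 2.7575e+00] [-0.4 -0.2  1. ] 0.0643517903058211
[ 0.47  0.55  0.08  1.79 -0.06  0.81  1.76]
(np.float64(258.7599865795212), np.float64(171.69757768499065))
183 106
```

View pics/w9c.png

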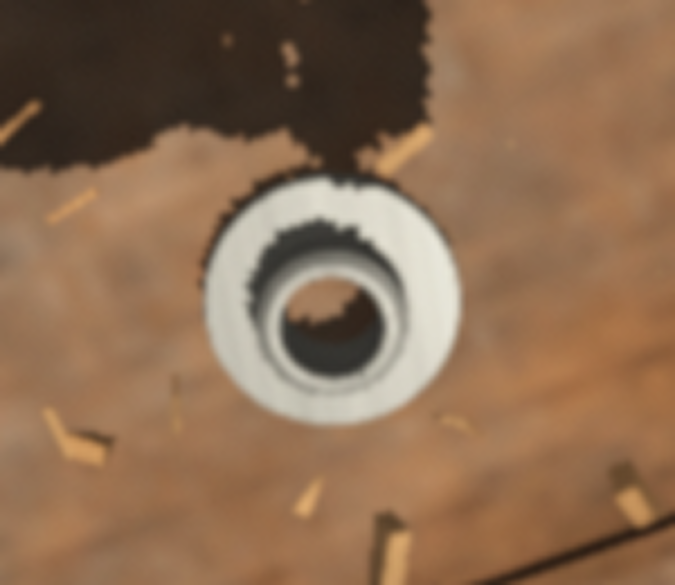

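Run:
```python
from look import *
c=cam("wrist"); print(ray(c,256.4,172.3,.007),ray(c,256.3,177.9,.024),ray(c,256.4+28.5,172.3,.007)-ray(c,256.4-28.5,172.3,.007),monitor.observe()["position"])
```

```text
[ 0.47259567 -0.3412893   0.007     ] [ 0.47308967 -0.34146549  0.024     ] [0.02089301 0.05199384 0.        ] [ 0.47322512 -0.33824791  0.16920751]
```

Emit:
{"api": "move_arm", "payload": {
  "moves": [
    [0,-2,-60,0],
    [0,-2,-110,0],
    [0,-2,-130,0],
    [0,-2,-139,0],
    [0,-2,-145,0],
    [0,-2,-145,0]
  ]
}}

```text
clock: 18.68
position: [0.4731, -0.3419, 0.0247]
tool_rot: [-3.141, 0.001, 2.757]
force: [-0.1, 0.1, -0.1]
grip_width: 0.064
finger_force: 0.0
```

Emit:
{"api": "move_arm", "payload": {
  "moves": [
    [0,0,0,0],
    [0,0,0,0],
    [0,0,0,0],
    [0,0,0,0],
    [0,0,0,0]
  ],
  "gripper": 0.2,
  "newtons": 45
}}

```text
clock: 19.3
position: [0.4729, -0.342, 0.0248]
tool_rot: [-3.141, 0.001, 2.757]
force: [-1.6, 2.0, 11.3]
grip_width: 0.03
finger_force: 43.5
```

Emit:
{"api": "move_arm", "payload": {
  "moves": [
    [0,0,15,0],
    [0,0,60,0],
    [0,0,120,0],
    [20,50,180,0],
    [104,626,190,0],
    [104,626,190,0],
    [104,626,190,0],
    [104,626,190,0],
    [104,626,190,0],
    [104,626,190,0],
    [104,626,190,0],
    [104,626,190,0]
  ]
}}

```text
clock: 20.8
position: [0.5625, 0.193, 0.2113]
tool_rot: [3.141, 0.001, 2.757]
force: [0.9, -1.6, -1.7]
grip_width: 0.0295
finger_force: 45.1
```

Emit:
{"api": "move_arm", "payload": {
  "moves": [
    [0,0,0,0],
    [0,0,0,0],
    [0,0,0,0],
    [0,0,0,0],
    [0,0,0,0]
  ]
}}

```text
clock: 21.42
position: [0.5627, 0.1905, 0.2103]
tool_rot: [-3.142, 0.0, 2.756]
force: [-0.1, -0.3, -2.7]
grip_width: 0.0297
finger_force: 45.2
```

Emit:
{"api": "move_arm", "payload": {
  "moves": [
    [7,47,0,0],
    [14,94,0,0],
    [14,94,-10,0],
    [14,94,-50,0],
    [14,94,-70,0],
    [14,94,-80,0],
    [14,94,-80,0]
  ]
}}

```text
clock: 22.3
position: [0.5766, 0.2847, 0.13]
tool_rot: [-3.141, -0.0, 2.756]
force: [0.4, -0.1, -2.1]
grip_width: 0.0295
finger_force: 45.3
```

Emit:
{"api": "move_arm", "payload": {
  "moves": [
    [0,-0.5,-6,0],
    [0,-0.5,-12,0],
    [0,-0.5,-18,0],
    [0,-0.5,-24,0],
    [0,-0.5,-24,0]
  ]
}}

```text
clock: 22.92
position: [0.5763, 0.2845, 0.1056]
tool_rot: [-3.141, -0.001, 2.757]
force: [0.3, -1.5, -1.3]
grip_width: 0.0296
finger_force: 45.3
```

Emit:
{"api": "move_arm", "payload": {
  "moves": [
    [0,0,-8,0],
    [0,0,-14,0],
    [0,0,-18,0],
    [0,0,-20,0],
    [0,0,-20,0]
  ]
}}

```text
clock: 23.55
position: [0.5766, 0.2846, 0.0861]
tool_rot: [-3.141, -0.0, 2.757]
force: [0.0, 0.2, -1.3]
grip_width: 0.0297
finger_force: 45.3
```

Emit:
{"api": "move_arm", "payload": {
  "moves": [
    [0,0,-0.7,0],
    [0,0,-1.4,0],
    [0,0,-1.4,0]
  ]
}}

```text
clock: 23.92
position: [0.5767, 0.2846, 0.085]
tool_rot: [3.141, 0.0, 2.757]
force: [-0.6, -1.0, 3.0]
grip_width: 0.0301
finger_force: 45.7
```

Emit:
{"api": "move_arm", "payload": {
  "moves": [
    [0,0,0,0],
    [0,0,0,0],
    [0,0,15,0],
    [0,0,60,0],
    [0,0,110,0],
    [40,-17,125,0],
    [78,-34,125,0],
    [78,-34,125,0],
    [78,-34,125,0]
  ],
  "gripper": 0.7
}}

```text
clock: 25.05
position: [0.6542, 0.2509, 0.2102]
tool_rot: [3.141, -0.0, 2.757]
force: [-0.1, -0.3, -0.2]
grip_width: 0.06
finger_force: 0.0
```

Run:
```python
from look import *
s,c,im=look("w10"); p=proj(c,[.5765,.284,.067]);print(p,proj(c,[.5765,.284,.084]))
u,v=map(int,p); x0=max(u-70,0);y0=max(v-65,0); print(x0,y0)
cv2.imwrite("pics/w10c.png",cv2.resize(im[y0:y0+130,x0:x0+140],None,fx=2.8,fy=2.8,interpolation=cv2.INTER_CUBIC))
```

```text
25.05 [0.6542 0.2509 0.2102] [ 3.1413e+00 -3.0000e-04  2.7569e+00] [-0.1 -0.3 -0.2] 0.05995398023719294
(np.float64(261.6934015043369), np.float64(80.81062520421135)) (np.float64(261.8913435183317), np.float64(80.72483787494686))
191 15
```

Emit:
{"api": "move_arm", "payload": {
  "moves": [
    [-124,-398,10,0],
    [-124,-398,10,0],
    [-124,-398,10,0],
    [-124,-398,10,0],
    [-124,-398,10,0],
    [-124,-398,10,0],
    [-124,-398,10,0],
    [-124,-398,10,0],
    [-124,-398,10,0],
    [-124,-398,10,0],
    [-124,-398,10,0]
  ],
  "gripper": 0.85
}}

```text
clock: 26.48
position: [0.5308, -0.1464, 0.2197]
tool_rot: [3.141, -0.0, 2.758]
force: [0.2, 0.5, 0.2]
grip_width: 0.0724
finger_force: 0.0
```

Run:
```python
from look import *
s,c,im=look("w11"); print(s["qpos"].round(2)); p=proj(c,[.5298,-.1476,.038]); print(p)
a=cv2.imread("pics/w10c.png"); b=cv2.resize(im,None,fx=.78,fy=.78); b=cv2.resize(im[60:300,100:400],None,fx=1.33,fy=1.33)
h=max(a.shape[0],b.shape[0]); A=[cv2.copyMakeBorder(q,0,h-q.shape[0],0,0,cv2.BORDER_CONSTANT) for q in (a,b)]
cv2.imwrite("pics/cmp1.png",np.hstack(A)); print(a.shape,b.shape)
```

```text
26.475 [ 0.5308 -0.1464  0.2197] [ 3.1415e+00 -1.0000e-04  2.7584e+00] [0.2 0.5 0.2] 0.0723991810069091
[ 0.12  0.43  0.05  1.83 -0.03  0.88  1.38]
(np.float64(258.1110458728209), np.float64(166.18401593021466))
(364, 392, 3) (319, 399, 3)
```

View pics/cmp1.png

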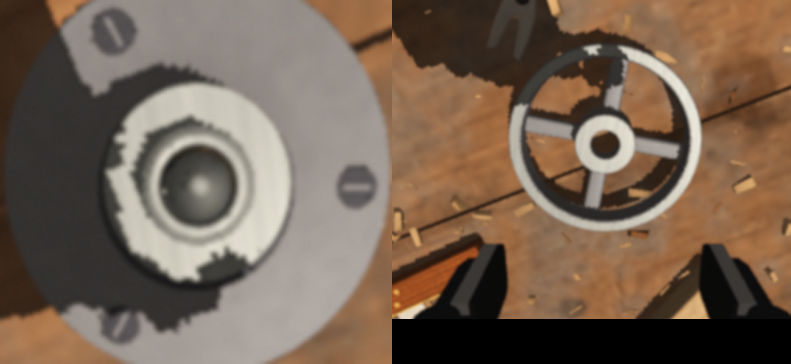

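Run:
```python
from look import *
s=monitor.observe(); c=cam("wrist"); print(ray(c,259.6,168,.038),s["position"])
im=cv2.imread("pics/w11.png"); c0=c
for z,p in ((.038,(259.6,168)),):
    C=ray(c,*p,z); pts=np.array([proj(c,C+[.076*np.cos(a),.076*np.sin(a),0]) for a in np.linspace(0,6.28,90)]); print(pts.min(0),pts.max(0))
```

```text
[ 0.53212974 -0.14714685  0.038     ] [ 0.53077483 -0.14664041  0.21969541]
[186.61353052  91.80720714] [332.64003484 233.36985423]
```

Emit:
{"api": "move_arm", "payload": {
  "moves": [
    [2,-0.5,-60,0],
    [2,-0.5,-120,0],
    [2,-0.5,-160,0],
    [2,-0.5,-175,0],
    [2,-0.5,-182,0],
    [2,-0.5,-185,0],
    [2,-0.5,-185,0]
  ],
  "gripper": 0.8
}}

```text
clock: 27.4
position: [0.5331, -0.1481, 0.0357]
tool_rot: [3.141, 0.001, 2.757]
force: [0.8, 0.3, 0.1]
grip_width: 0.0684
finger_force: 0.0
```

Emit:
{"api": "move_arm", "payload": {
  "moves": [
    [0,0,0,0],
    [0,0,0,0],
    [0,0,0,0],
    [0,0,0,0],
    [0,0,0,0]
  ],
  "gripper": 0.4,
  "newtons": 70
}}

```text
clock: 28.02
position: [0.5332, -0.1479, 0.0362]
tool_rot: [3.141, 0.002, 2.757]
force: [-5.1, 3.1, 21.5]
grip_width: 0.0455
finger_force: 68.3
```

Emit:
{"api": "move_arm", "payload": {
  "moves": [
    [0,0,5,0],
    [0,0,20,0],
    [0,0,60,0],
    [0,0,120,0],
    [0,0,185,0],
    [0,0,185,0],
    [0,0,185,0]
  ]
}}

```text
clock: 28.9
position: [0.5322, -0.1478, 0.2199]
tool_rot: [3.142, 0.0, 2.757]
force: [-0.1, 0.4, -4.7]
grip_width: 0.0452
finger_force: 73.1
```

Run:
```python
from look import *
s,c,im=look("w12"); print(s["moment"].round(3),s["finger_force"]); print(proj(c,[*s["position"][:2],s["position"][2]+.0018]))
cv2.imwrite("pics/w12c.png",cv2.resize(im,None,fx=1.5,fy=1.5))
```

```text
28.9 [ 0.5322 -0.1478  0.2199] [3.1416 0.     2.7568] [-0.1  0.4 -4.7] 0.04515285543252536
[0.016 0.057 0.014] 73.06766252964735
(np.float64(260.4576081834978), np.float64(266.02670061545837))
```

View pics/w12c.png

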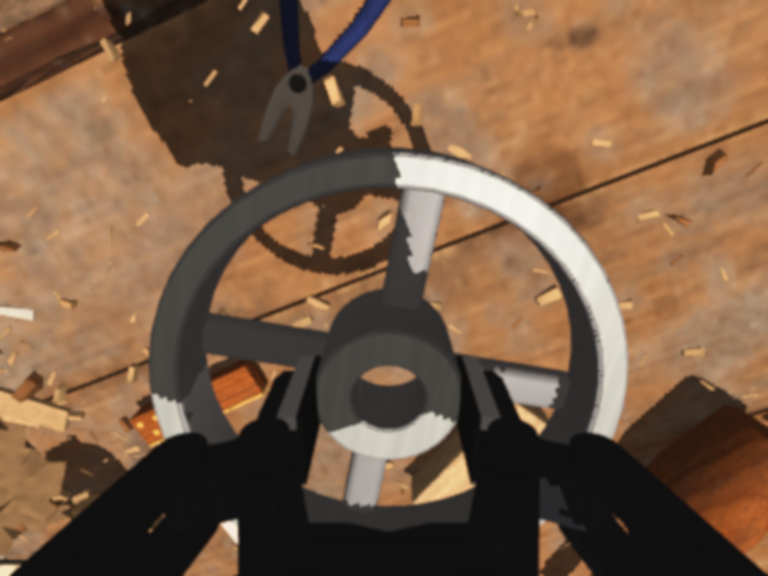

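Emit:
{"api": "move_arm", "payload": {
  "moves": [
    [4,40,0,0],
    [9,90,0,0],
    [14,140,0,0],
    [20,195,0,0],
    [25,250,0,0],
    [31,305,0,0],
    [37,360,0,0],
    [41,405,0,0],
    [44,432,0,0],
    [44,432,0,0],
    [44,432,0,0]
  ]
}}

```text
clock: 30.32
position: [0.5762, 0.283, 0.2183]
tool_rot: [-3.139, -0.001, 2.756]
force: [0.0, -0.9, -4.0]
grip_width: 0.0452
finger_force: 73.2
```

Emit:
{"api": "move_arm", "payload": {
  "moves": [
    [0,1,-40,0],
    [0,1,-70,0],
    [0,1,-85,0],
    [0,1,-92,0],
    [0,1,-92,0]
  ]
}}

```text
clock: 30.95
position: [0.5768, 0.2849, 0.1281]
tool_rot: [3.141, 0.0, 2.756]
force: [-0.5, -0.5, -3.0]
grip_width: 0.045
finger_force: 73.1
```

Emit:
{"api": "move_arm", "payload": {
  "moves": [
    [0,0,-4,0],
    [0,0,-8,0],
    [0,0,-12,0],
    [0,0,-12,0]
  ]
}}

```text
clock: 31.45
position: [0.5764, 0.285, 0.1154]
tool_rot: [-3.141, -0.0, 2.757]
force: [-0.0, 0.5, -4.4]
grip_width: 0.0453
finger_force: 73.2
```

Emit:
{"api": "move_arm", "payload": {
  "moves": [
    [0,0,-4,0],
    [0,0,-8,0],
    [0,0,-10.5,0],
    [0,0,-10.5,0]
  ]
}}

```text
clock: 31.95
position: [0.5765, 0.285, 0.105]
tool_rot: [-3.141, -0.0, 2.757]
force: [0.5, -0.4, -2.6]
grip_width: 0.0451
finger_force: 73.2
```

Emit:
{"api": "move_arm", "payload": {
  "moves": [
    [0,0,-1,0],
    [0,0,-2,0],
    [0,0,-2,0]
  ]
}}

```text
clock: 32.33
position: [0.5766, 0.2851, 0.1035]
tool_rot: [3.141, 0.0, 2.757]
force: [-0.4, 0.1, 0.2]
grip_width: 0.0452
finger_force: 73.5
```

Emit:
{"api": "move_arm", "payload": {
  "moves": [
    [0,0,-0.5,0],
    [0,0,-0.5,0],
    [0,0,-0.5,0]
  ]
}}

```text
clock: 32.7
position: [0.5767, 0.2851, 0.1034]
tool_rot: [3.141, 0.0, 2.757]
force: [-3.2, -1.4, 7.1]
grip_width: 0.0452
finger_force: 74.4
```

Emit:
{"api": "move_arm", "payload": {
  "moves": [
    [0,0,0,0],
    [0,0,0,0],
    [0,0,0,0],
    [0,0,15,0],
    [0,0,60,0],
    [0,0,120,0],
    [40,-17,140,0],
    [90,-60,140,0],
    [120,-120,140,0],
    [120,-160,140,0],
    [120,-160,140,0]
  ],
  "gripper": 0.8
}}

```text
clock: 34.08
position: [0.6973, 0.1199, 0.2439]
tool_rot: [-3.14, 0.002, 2.751]
force: [-0.3, 1.4, 0.4]
grip_width: 0.0683
finger_force: 0.0
```

Run:
```python
from look import *
s,c,im=look("w13"); S=grab_frame("scene"); T=grab_frame("top")
cs=cam("scene"); ct=cam("top"); u,v=map(int,proj(cs,[.5765,.284,.08])); U,V=map(int,proj(ct,[.5765,.284,.1])); print(u,v,U,V)
a=cv2.resize(S[v-45:v+45,max(u-60,0):u+60],(400,300),interpolation=cv2.INTER_CUBIC); b=cv2.resize(T[V-45:V+45,U-60:U+60],(400,300),interpolation=cv2.INTER_CUBIC)
cv2.imwrite("pics/fin.png",np.vstack([np.hstack([a,b]),np.hstack([cv2.resize(im,(400,300)),cv2.resize(T,(400,300))])]))
# bystanders: change against the first top view
d=cv2.absdiff(T,cv2.imread("pics/top0.png")).max(2); m=cv2.morphologyEx((d>60).astype(np.uint8),cv2.MORPH_OPEN,np.ones((3,3)))
print([st.tolist() for st in cv2.connectedComponentsWithStats(m)[2][1:] if st[4]>20])
```

```text
34.075 [0.6973 0.1199 0.2439] [-3.1402e+00  1.6000e-03  2.7508e+00] [-0.3  1.4  0.4] 0.0682566477952095
210 147 165 186
[[174, 45, 68, 48, 1652], [208, 72, 8, 4, 28], [201, 86, 13, 9, 69], [184, 92, 50, 23, 537], [238, 96, 7, 19, 87], [187, 107, 7, 5, 29], [190, 112, 39, 7, 233], [189, 118, 5, 7, 27], [230, 122, 18, 22, 176], [192, 131, 24, 12, 117], [194, 146, 14, 16, 108], [242, 146, 17, 28, 237], [170, 162, 15, 11, 59], [140, 164, 19, 20, 107], [237, 175, 27, 29, 320], [177, 178, 7, 4, 22], [180, 183, 7, 7, 33], [139, 185, 5, 11, 39], [150, 188, 7, 12, 46], [167, 189, 5, 5, 21], [289, 188, 18, 20, 113], [304, 190, 21, 34, 321], [163, 195, 6, 6, 29], [188, 194, 48, 24, 240], [326, 196, 8, 9, 38], [166, 204, 6, 4, 21], [244, 206, 34, 71, 710], [152, 211, 7, 10, 37], [335, 213, 4, 8, 28], [160, 217, 6, 10, 39], [183, 216, 3, 11, 33], [317, 223, 19, 18, 139], [243, 225, 4, 7, 23], [219, 227, 24, 22, 283], [369, 226, 11, 17, 80], [295, 228, 20, 13, 134], [209, 244, 4, 6, 21], [164, 250, 8, 24, 107], [173, 253, 34, 27, 398], [200, 275, 6, 5, 26], [208, 274, 9, 4, 32], [274, 284, 7, 6, 35], [177, 286, 8, 3, 24], [0, 290, 21, 94, 1008], [193, 291, 81, 23, 779], [22, 304, 20, 17, 162], [250, 307, 8, 7, 33], [263, 310, 16, 17, 151], [0, 325, 7, 7, 40], [201, 326, 11, 14, 83], [206, 341, 89, 43, 2446], [43, 347, 86, 37, 1699], [23, 362, 6, 6, 24], [51, 371, 18, 6, 70], [202, 379, 11, 5, 39], [59, 380, 10, 4, 33]]
```

View pics/fin.png

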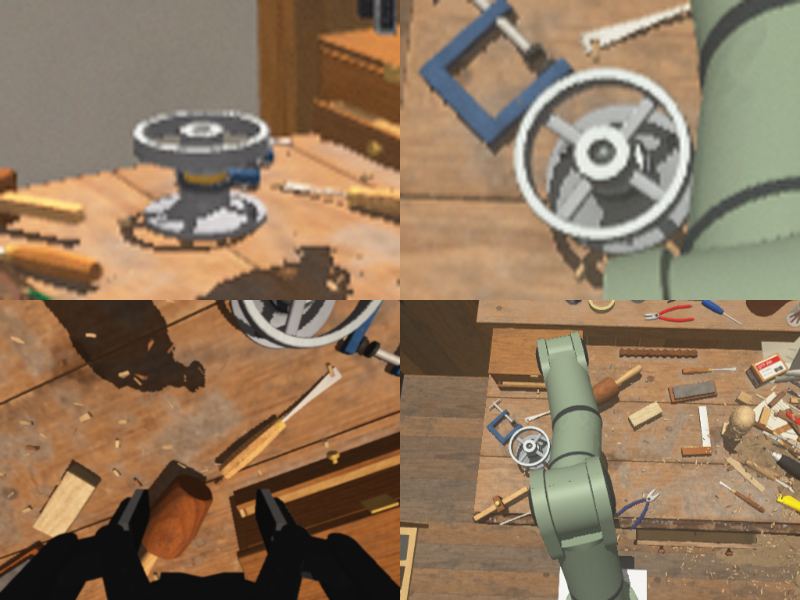

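The final views show the wheel head level on the stand, the cage band just below it, nothing else disturbed and the gripper clear.

```bash
python3 -c "
from workcell import bot; print(bot.job_done())"
```

```text
the job is handed in; nothing more can be done
None
```

The stand is back together in the order asked (lower race, ball cage, collar, wheel head), every part seated and let go; the gouge, gauge, offcut and pliers were not touched, and the job was handed in at about 34 s.

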